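Open the jar of stray jigsaw pieces

TASK

Stand the square glass jar of stray jigsaw pieces upright, right down in the empty square pocket of the wooden caddy so that it cannot turn, then unscrew its tight lid anticlockwise about a quarter turn, no further than it takes for the thread to let go. Finish while still holding the lid: lift it straight up and keep it level and still just above the open mouth, clear of the glass and gripped in the fingers, with the jar left standing in the pocket. Leave everything else on the table where it is.

Things in the scene. Friction and masses are not known exactly. Their poses are not given: they have to be found in the camera images.
- jar: Square clear-glass jar of coloured jigsaw pieces with a steel screw lid, 250 to 500 g. Body 64 x 64 mm, flat upright sides from 5 to 62 mm above the base (the lowest 5 mm are set in to 58 x 58 mm); above it a round neck 48 mm across. 88 mm tall with the lid on. Origin: centre of the underside; z up, x and y square to the flat sides. The tight lid can carry the jar.
- jar_rim (a point): Centre of the jar's mouth, level with its rim, 82 mm above the jar's underside; axes as the jar's. Outside, the glass neck has three short thread ridges a third of a turn apart, under which the lid's three lugs hook. The lid's lower edge is level with this rim when the lid has risen 10 mm from closed.
- lid: The jar's round steel lid with knurled edge, 60 mm across, 16 mm tall, 60 g. Origin: centre of its lower edge; z up along its axis. Closed: origin 72 mm above the jar's, x axis along the jar's x within 3 degrees. Tight: about 1 N m at first, falling away over the first 40 degrees; grip it hard. Unscrews anticlockwise seen from above.
- lid_edge (a point): Point half way up the lid's edge, 30 mm from its axis along its x. The thread lets go once the lid has turned 55 to 60 degrees from closed; it then lifts straight off. From about 95 degrees the next ridge blocks it, so turn about 80 degrees, in one grasp. It may be turned without lifting (following the thread it would rise about 2 mm).
- pocket (a point): Centre of the floor of the empty square pocket in the bamboo caddy, which is fixed to the table. Pocket 68 x 68 mm inside, x and y square to its walls, z up; floor 6 mm and top of its 9 mm walls 30 mm above the table. The jar fits any of its four ways round, 2 mm to spare each side. An oblong well, as high, lies beyond the +y wall, to 121 mm from here.
- round_jar: Bystander: a closed round jar with a paper label and steel lid, 68 mm across, 105 mm tall, loose. Origin: centre of the underside.
- tape_roll: Bystander: roll of paper tape lying flat, 84 mm across, 24 mm tall, loose. Origin: centre of the underside.
- brush: Bystander: a flat brush lying on the table, loose. Origin: on its underside.
- remote: Bystander: black remote control, 160 x 44 x 18 mm, lying flat, loose. Origin: centre of the underside.

How it is judged:
On the way, in this order (a step that is already met when the one before it is completed fails the run):
1. the jar, lid still closed, stands upright right down in the caddy's pocket (horizontal distance between jar and pocket below 0.006 m and z of jar in the frame of pocket below 0.006 m and angle between jar's own z axis and vertical below 0.09 rad and z of lid in the frame of jar below 0.075 m and angle between the x axis of lid and the x axis of jar, either way round below 0.3 rad), for 0.2 s.
2. the lid is turned anticlockwise until its thread lets go (past 52 degrees) while the pocket braces the jar (horizontal distance between jar and pocket below 0.006 m and z of jar in the frame of pocket below 0.006 m and angle between jar's own z axis and vertical below 0.09 rad and y of lid_edge in the frame of jar above 0.0235 m), for 0.1 s.
At the end, for the whole second after the job is handed in: Jar upright on the pocket floor (6 mm, 5 deg); lid still in the fingers, at rest, level (11 deg), its lower edge 1 to 48 mm above the rim, centred over the mouth within 20 mm, clear of the jar, turned 46 to 134 deg from closed (horizontal distance between jar and pocket below 0.006 m and z of jar in the frame of pocket below 0.006 m and angle between jar's own z axis and vertical below 0.09 rad and z of lid in the frame of jar between 0.083 and 0.13 m and horizontal distance between lid and jar below 0.02 m and angle between lid's own z axis and vertical below 0.2 rad and angle between the x axis of lid and the x axis of jar, either way round above 0.8 rad and contact force between the fingers and lid above 2 N and contact force between lid and jar below 0.3 N and linear speed of each of lid, jar below 0.03 m/s); the arm keeps its last pose, push and grip.
It fails at once if the freed lid is turned on past 140 degrees (z of lid in the frame of jar above 0.0775 m and angle between the x axis of lid and the x axis of jar, either way round below 0.7 rad).
It fails at once if something else on the table is shifted by more than 5 cm or tipped over (distance of any of round_jar, tape_roll, brush, remote from where it was at the start of the episode above 0.05 m or angle between round_jar's own z axis and vertical above 0.6 rad).
It also fails if it takes over 48 s, if anything falls off the work surface, if the arm or the gripper's body presses on something with over 40 N, if the wrist force passes 120 N, or if a joint passes its speed limit or range.

ROBOT

A 6-joint arm with a two-finger parallel gripper is mounted at the origin on the work surface. World frame = base frame: x ahead of the robot, y to its left, z up, the work surface at z = 0. Lengths are in m, angles in rad, forces in N, time in s.
With the tool pointing down it reaches from about 0.325 to 0.9 m from the base axis. Payload 6.1 kg.
Tool frame: the origin (TCP) lies on the mounting face of the last link; the fingertips stand 173 mm ahead of it and the grasp point (between the pads) lies 155 mm ahead of it; z points along the fingers, y is the line along which they close (so a half turn about z gives the same grasp; the last joint's range is limited). The gripper opens to 85 mm and grips with 20 to 120 N. Pads are 22 mm wide; open, the fingers measure 114 mm over their backs; the gripper's body (76 mm by 85 mm) begins 54 mm behind the grasp point. The pads swing forward as they close: fully open they stand 13 mm farther back than shut.
Start: joints at [1.04, 0.22, 1.526, -0, 1.395, -0.126], TCP at [0.246, 0.574, 0.405] pointing down, gripper open.
Joint ranges: [-2.98, 2.98], [-0.91, 2.08], [0.09, 2.57], [-1.24, 4.39], [0.2, 2.65], [-2.68, 2.68]. Speed limits (rad/s): [2.57, 2.57, 3.01, 3.14, 3.14, 3.14].

INTERFACE

Orientations are given as [roll, pitch, yaw] about the fixed x, y, z axes, in that order (R = Rz(yaw) Ry(pitch) Rx(roll)).
In Python, from bench import arm gives the robot as it stands.
- The arm moves only by the tool send_path, called after "Call:" as a command line: name --argument value ..., lists and objects as JSON in quotes. Schema: {"type":"object","properties":{"steps":{"type":"object","properties":{"ticks":{"type":"array","items":{"type":"array","items":{"type":"number"},"minItems":5,"maxItems":5},"minItems":1,"maxItems":5}},"additionalProperties":false,"required":["ticks"]},"only":{"type":"string"},"quiet":{"type":"boolean"},"lines":{"type":"string"}},"required":["steps"],"additionalProperties":false}. steps is an object whose key "ticks" holds a list of rows, 1 to 5 of them, each of 5 numbers: the opening from 0.0 (shut) to 1.0 (fully open), then dx, dy, dz in units of 5 mm, then a turn about the tool's z in rad; each row shifts and turns the commanded pose from where the row before left it, along the tool's axes as they then stand; what a row does not reach is not made up. A row lasts 1/12 s, in which the tool goes at most 0.0417 m and 0.125 rad, less where a joint would pass 70% of its speed; a pose out of reach is approached as far as the arm can. The fingers move at their own pace and stop on an object; the grip force is fixed at half the most. Time passes only in rows, so rows that do not move let the fingers close. The tool returns the time, the measured TCP pose, the force, the opening and the grip force at its end. only (a regular expression) keeps the lines of the reply that match it, lines (a string "A,B") keeps lines A to B, and quiet returns only ok. Input that does not fit is refused with a message, and nothing moves.
- arm.state(): the state, without advancing time (a new reading comes with each control period).
- arm.snapshot(name): name is "scene" or "side" or "wrist"; returns a dict with "frame" (384x512x3 uint8, red, green, blue), "K" (3x3 intrinsics, pixels), "k1" (the pictures are not rectified: a ray, as slopes to the right and down, at radius r is drawn at 1 + k1 r^2 times it, then the intrinsics apply), "position" and "orientation" of the camera in the world; the wrist camera has in their place "mount" (4x4, takes a point from camera to tool coordinates, whose origin is the TCP and whose axes are the flange's). Camera axes: x right, y down, z forward; pixel columns grow to the right and rows downward; lengths in m; the calibration is good to about 2 mm. A picture is of the moment at which its call begins: read the wrist's pose just before it. There is no depth.
- arm.hand_in(): hands the job in; it is judged then, once.
The state is a dict: "clock": time; "q": joint angles; "dq": joint speeds; "tau": joint torques, N m; "ee_pos": TCP position; "orientation": TCP orientation; "wrist_force": force on the tool from outside, world axes, zero at the start; "ft_torque": the same for the moment, N m; "gripper_width": opening from 0.0 (shut) to 1.0 (fully open); "gripper_force": force on a finger pad.
Only numpy, scipy, OpenCV 4.12 (cv2) and the standard library are available. Lean on these libraries where they do the work, as an engineer would, in place of code of your own. Each camera call takes 0.05 s, during which the arm holds its last target. There are 200 camera calls.

## Working session

There is one attempt and no reset: what is moved stays moved. The work goes in short steps, Python scripts to look and compute and a tool call to move; the robot and the scene stay as the last step left them, time stands still between calls to the robot, and variables do not carry over. Pictures are saved under pics/ and viewed, at most 13 in all, crops included, and the job is handed in when it is done.

```bash
ls; mkdir -p pics; python3 - <<'E'
from bench import arm
import cv2,numpy as np
s=arm.state(); print(s)
for n in ("scene","side","wrist"):
    d=arm.snapshot(n); cv2.imwrite(f"pics/{n}0.png",d["frame"][:,:,::-1]); np.save(f"{n}0.npy",d,allow_pickle=True)
    print({k:(np.round(v,4).tolist() if k!='frame' else 0) for k,v in d.items()})
E
```

```text
bench.py
pics
{'clock': 0.0, 'q': array([ 1.03994213e+00,  2.21250355e-01,  1.52760785e+00,  3.79472388e-05,
        1.39468993e+00, -1.26110331e-01]), 'dq': array([-4.62818291e-05,  2.93037482e-04,  7.07743158e-04, -4.79302736e-04,
       -1.32529169e-03,  5.99915713e-04]), 'tau': array([ 6.34686385e-04, -4.96891701e+01, -3.89408612e+01, -1.55008715e-04,
        1.09551405e-02, -4.54922969e-06]), 'ee_pos': array([0.24598354, 0.57427053, 0.40358562]), 'orientation': array([-3.13965740e+00, -2.83004054e-04,  2.73684183e+00]), 'wrist_force': array([-0.33106925,  0.00298933,  0.9266992 ]), 'ft_torque': array([ 0.08989521, -0.01231071, -0.00607942]), 'gripper_force': 0.0, 'gripper_width': 1.0039372182162944}
{'frame': 0, 'K': [[355.6451, 0.0, 256.4211], [0.0, 355.6451, 189.9054], [0.0, 0.0, 1.0]], 'k1': -0.0677, 'position': [1.1087, 0.2365, 0.9561], 'orientation': [-2.5706, -0.0003, 1.8464]}
{'frame': 0, 'K': [[483.5238, 0.0, 256.3298], [0.0, 483.5238, 188.3426], [0.0, 0.0, 1.0]], 'k1': -0.0861, 'position': [-0.0246, -0.6135, 0.8914], 'orientation': [-2.2845, 0.0028, -0.6848]}
{'frame': 0, 'K': [[276.9004, 0.0, 255.4046], [0.0, 276.9004, 191.4225], [0.0, 0.0, 1.0]], 'k1': -0.0468, 'mount': [[-0.0008, -0.9469, -0.3215, 0.0824], [1.0, -0.0006, -0.0007, 0.0002], [0.0005, -0.3215, 0.9469, 0.0305], [0.0, 0.0, 0.0, 1.0]]}
```

```bash
python3 - <<'E'
import cv2,numpy as np
a=[cv2.imread(f"pics/{n}0.png") for n in ("scene","side","wrist")]
cv2.imwrite("pics/c0.png",cv2.resize(a[0],(800,600)));cv2.imwrite("pics/c1.png",cv2.resize(a[1],(800,600)))
E
```

```text
(no output)
```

View pics/c0.png

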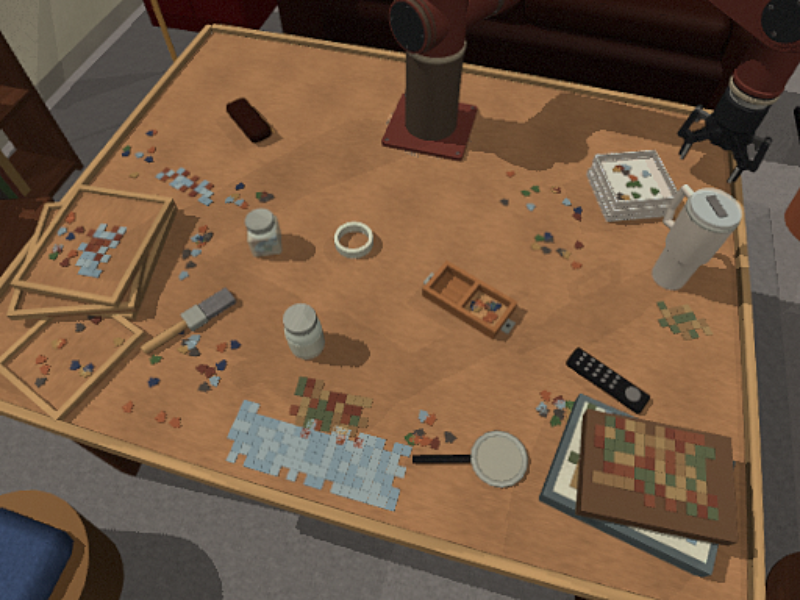

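View pics/c1.png

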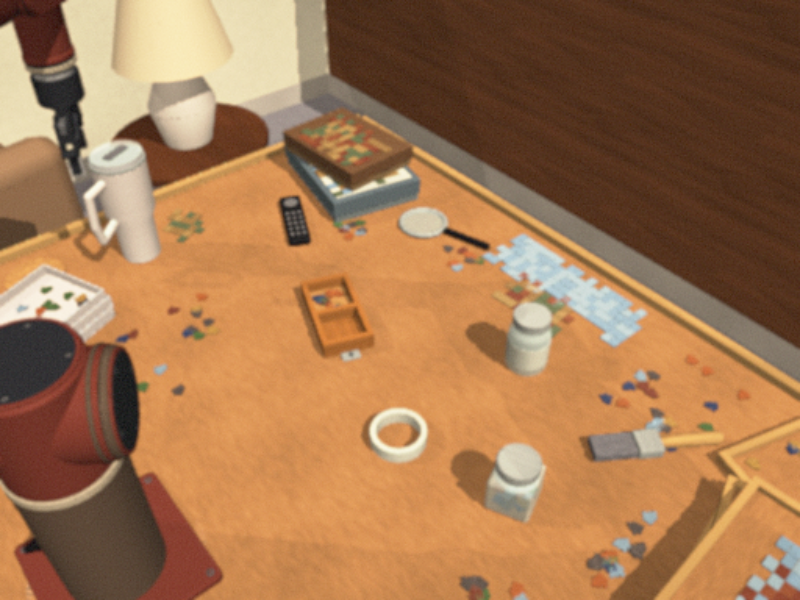

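The scene view shows the square jar standing at (262,232) in the 800×600 crop, with its lid at about (260,216). The tape roll is at (353,240) and the round jar at (303,330). The caddy is at (470,298) and its empty pocket at (453,287). In the side view the jar's lid is at (520,463) and the pocket at (348,325).

```bash
cat > h.py <<'E'
import numpy as np, cv2
from scipy.spatial.transform import Rotation as R
def pose(d,st=None):
    if "mount" in d:
        M=np.array(d["mount"]); Rt=R.from_euler("xyz",st["orientation"]).as_matrix()
        return Rt@M[:3,3]+st["ee_pos"], Rt@M[:3,:3]
    return np.array(d["position"]), R.from_euler("xyz",d["orientation"]).as_matrix()
def rays(d,uv,st=None):
    p,Rm=pose(d,st)
    n=cv2.undistortPoints(np.float64(uv).reshape(-1,1,2),np.array(d["K"]),np.array([d["k1"],0,0,0.])).reshape(-1,2)
    v=np.c_[n,np.ones(len(n))]@Rm.T
    return p, v/np.linalg.norm(v,axis=1,keepdims=True)
def plane(d,uv,z,st=None):
    p,v=rays(d,uv,st); return p+v*((z-p[2])/v[:,2:3])
def tri(*rs):  # (p,v) pairs -> point, residual
    A=sum(np.eye(3)-np.outer(v,v) for p,v in rs); b=sum((np.eye(3)-np.outer(v,v))@p for p,v in rs)
    x=np.linalg.solve(A,b); return x,[np.linalg.norm(np.cross(x-p,v)) for p,v in rs]
def proj(d,X,st=None):
    p,Rm=pose(d,st); X=(np.atleast_2d(X)-p)@Rm
    return cv2.projectPoints(X.astype(float),np.zeros(3),np.zeros(3),np.array(d["K"]),np.array([d["k1"],0,0,0.]))[0].reshape(-1,2)
def off(st,X):  # world point in tool axes, relative to TCP
    return R.from_euler("xyz",st["orientation"]).inv().apply(np.array(X)-st["ee_pos"])
E
python3 - <<'E'
from h import *
S=np.load("scene0.npy",allow_pickle=True).item(); D=np.load("side0.npy",allow_pickle=True).item()
f=1/1.5625
def two(n,a,b):
    print(n,*[np.round(x,4) for x in tri(*[(p,v[0]) for p,v in (rays(S,np.array([a])*f),rays(D,np.array([b])*f))])])
two("lid",(260,216),(520,463)); two("pocket",(453,288),(348,325)); two("rjar lid",(301,316),(532,318)); two("tape",(353,240),(398,435))
two("far corner",(452,265),(340,280)) 
E
```

```text
lid [ 0.4648 -0.2492  0.0907] [0.0037 0.0037]
pocket [0.4876 0.1654 0.0232] [0.0057 0.0057]
rjar lid [ 0.6703 -0.0756  0.1016] [0.0029 0.0029]
tape [ 0.4132 -0.0673  0.0124] [0.0003 0.0003]
far corner [0.49   0.1663 0.1143] [0.005 0.005]
```

Careful with the scale: shifts go in units of 5 mm. That gives: -0.032 m is -6.4, -0.0234 m is -4.68.

Call:
send_path --steps '{"ticks":[[1, -6.4, -4.68, 0, 0], [1, -6.4, -4.68, 0, 0], [1, -6.4, -4.68, 0, 0], [1, -6.4, -4.68, 0, 0], [1, -6.4, -4.68, 0, 0]]}'

```text
clock: 0.57
ee_pos: [0.3475, 0.4023, 0.4043]
orientation: [-3.141, -0.0, 2.737]
wrist_force: [1.5, 1.6, 1.3]
gripper_width: 1.0
gripper_force: 0.0
```

Call:
send_path --steps '{"ticks":[[1, -6.4, -4.68, 0, 0], [1, -6.4, -4.68, 0, 0], [1, -6.4, -4.68, 0, 0], [1, -6.4, -4.68, 0, 0], [1, -6.4, -4.68, 0, 0]]}'

```text
clock: 0.98
ee_pos: [0.4486, 0.2315, 0.4046]
orientation: [3.142, 0.0, 2.737]
wrist_force: [1.0, -0.4, -0.5]
gripper_width: 0.998
gripper_force: 0.0
```

Call:
send_path --steps '{"ticks":[[1, -6.4, -4.68, 2, 0], [1, -6.4, -4.68, 2, 0], [1, 0, 0, 2, 0], [1, 0, 0, 0, 0], [1, 0, 0, 0, 0]]}'

```text
clock: 1.4
ee_pos: [0.4881, 0.1651, 0.3738]
orientation: [-3.141, -0.002, 2.736]
wrist_force: [-0.5, -0.7, -0.4]
gripper_width: 0.997
gripper_force: 0.0
```

```bash
python3 - <<'E'
from bench import arm
import cv2,numpy as np
s=arm.state(); d=arm.snapshot("wrist"); d["st"]=s; np.save("w1.npy",d,allow_pickle=True)
cv2.imwrite("pics/w1.png",cv2.resize(d["frame"][:,:,::-1],(800,600)))
print(s["ee_pos"],s["orientation"],s["q"],np.abs(s["dq"]).max())
E
```

```text
[0.48809696 0.16512503 0.37381721] [-3.14073524e+00 -2.35076179e-03  2.73572805e+00] [ 1.72899458e-01 -1.78604118e-02  1.84260673e+00  5.86517619e-04
  1.31928329e+00 -9.92179930e-01] 0.03293591755331373
```

View pics/w1.png

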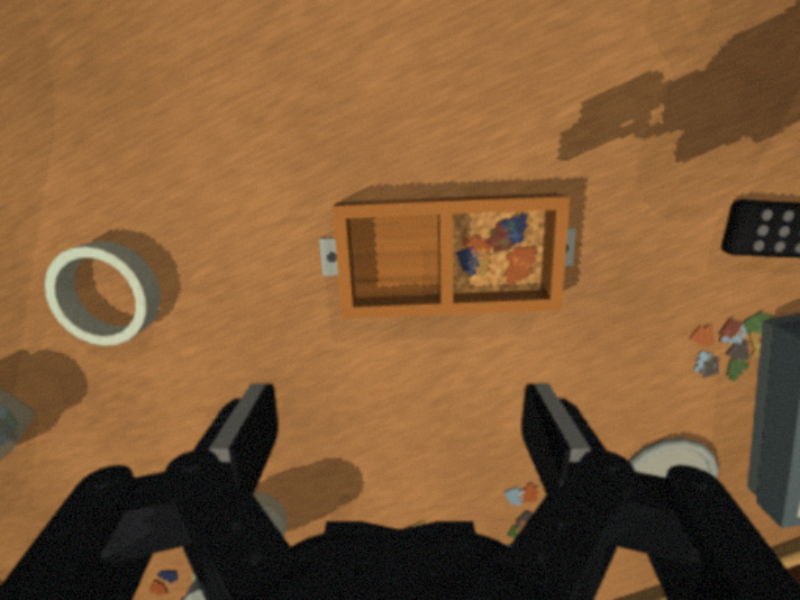

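The first wrist view shows the caddy's rim from (335,206) to (568,314), and the empty pocket spans about (350,215) to (441,303). Next I'll look at the colours and a zoomed crop.

```bash
python3 - <<'E'
import cv2,numpy as np
d=np.load("w1.npy",allow_pickle=True).item(); f=d["frame"]
c=f[112:212,200:380]; cv2.imwrite("pics/z1.png",cv2.resize(c[:,:,::-1],(800,444),interpolation=cv2.INTER_NEAREST))
h=cv2.cvtColor(f,cv2.COLOR_RGB2HSV)
for r in (166,): print([tuple(int(x) for x in h[r,k]) for k in range(205,235,1)])
print([tuple(int(x) for x in h[k,250]) for k in range(122,142)]); print([tuple(int(x) for x in h[k,250]) for k in range(186,208)])
E
```

```text
[(16, 84, 166), (25, 37, 164), (26, 27, 158), (35, 29, 151), (25, 27, 122), (37, 26, 87), (38, 14, 71), (30, 8, 67), (35, 22, 70), (18, 61, 92), (14, 118, 141), (14, 168, 165), (14, 175, 176), (15, 183, 174), (15, 179, 172), (14, 188, 168), (14, 179, 172), (14, 175, 165), (14, 186, 122), (14, 184, 83), (13, 166, 80), (14, 201, 95), (13, 176, 107), (14, 179, 104), (14, 170, 105), (14, 189, 104), (14, 186, 100), (14, 172, 107), (13, 177, 105), (16, 183, 102)]
[(14, 153, 122), (16, 161, 122), (16, 150, 124), (15, 156, 124), (15, 153, 122), (13, 146, 110), (14, 160, 97), (13, 165, 99), (14, 176, 133), (14, 175, 162), (14, 173, 170), (14, 178, 169), (14, 185, 167), (14, 173, 170), (14, 178, 168), (14, 173, 167), (14, 176, 159), (14, 179, 154), (14, 176, 152), (15, 177, 151)]
[(14, 177, 115), (13, 173, 112), (15, 182, 101), (15, 172, 92), (13, 179, 74), (14, 165, 71), (14, 183, 67), (15, 178, 70), (15, 194, 80), (14, 178, 116), (14, 180, 164), (14, 183, 169), (14, 180, 170), (14, 174, 170), (14, 179, 168), (14, 182, 171), (14, 170, 168), (15, 154, 167), (15, 156, 162), (15, 150, 162), (15, 151, 160), (14, 155, 160)]
```

View pics/z1.png

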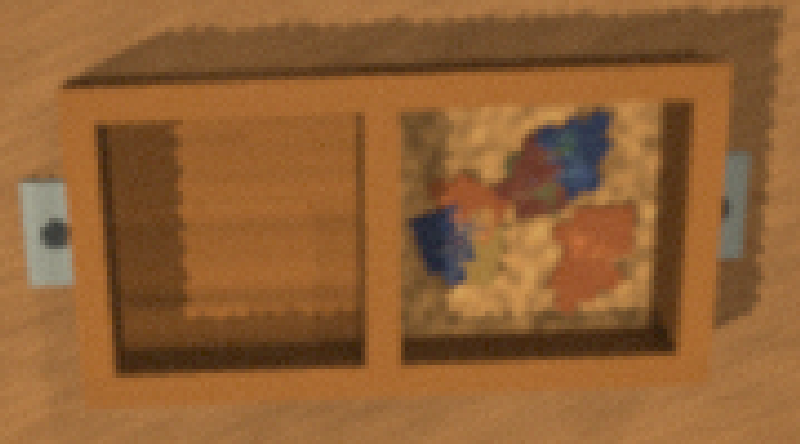

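The crop, at 4.44× with origin (200,112), shows the rim's outer corners near (62,88), (733,62), (712,382) and (82,408). The pocket opening runs from (95,124) to (366,365).

```bash
cat >> h.py <<'E'
def caddy(d,st,guess):
    """guess: 4 outer rim corners (native px); refine each side by steepest saturation*value edge, return corners"""
    f=cv2.GaussianBlur(d["frame"],(5,5),0); h=cv2.cvtColor(f,cv2.COLOR_RGB2HSV).astype(float)
    m=((h[...,1]>165)&(h[...,2]>140)).astype(np.uint8)
    poly=np.zeros_like(m); cv2.fillPoly(poly,[np.int32(guess)],1); poly=cv2.dilate(poly,np.ones((9,9)))
    m=cv2.morphologyEx(m*poly,cv2.MORPH_CLOSE,np.ones((3,3)))
    c=max(cv2.findContours(m,cv2.RETR_EXTERNAL,cv2.CHAIN_APPROX_NONE)[0],key=cv2.contourArea).reshape(-1,2).astype(float)
    L=[]
    for i in range(4):
        a,b=np.array(guess[i],float),np.array(guess[(i+1)%4],float); t=(b-a)/np.linalg.norm(b-a); n=np.array([t[1],-t[0]])
        s=(c-a)@t; e=(c-a)@n; k=(abs(e)<4)&(s>8)&(s<np.linalg.norm(b-a)-8)
        vx,vy,x,y=cv2.fitLine(c[k].astype(np.float32),cv2.DIST_HUBER,0,.01,.01).ravel()
        L.append(np.cross([x,y,1],[x+vx,y+vy,1]))
    out=[]
    for i in range(4):
        p=np.cross(L[i-1],L[i]); out.append(p[:2]/p[2])
    return np.array(out),m
E
python3 - <<'E'
from h import *
d=np.load("w1.npy",allow_pickle=True).item(); st=d["st"]
g=np.array([(62,88),(733,62),(712,382),(82,408)])/4.444+[200,112]
c,m=caddy(d,st,g); print(np.round(c,1).tolist(),np.round(g,1).tolist())
inn=np.array([(97,124),(362,112),(366,365),(117,376)])/4.444+[200,112]
for z in (.03,):
    P=plane(d,c,z,st); print(np.round(P,4),np.round(np.linalg.norm(P-np.roll(P,-1,0),axis=1),4))
    Q=plane(d,inn,z,st); print(np.round(Q,4),np.round(np.linalg.norm(Q-np.roll(Q,-1,0),axis=1),4),Q.mean(0))
E
```

```text
[[213.7, 132.2], [363.0, 126.4], [358.5, 197.8], [219.0, 203.1]] [[214.0, 131.8], [364.9, 126.0], [360.2, 198.0], [218.5, 203.8]]
[[0.4266 0.1405 0.03  ]
 [0.4863 0.2964 0.03  ]
 [0.5659 0.2671 0.03  ]
 [0.5054 0.1092 0.03  ]] [0.1669 0.0849 0.1692 0.0848]
[[0.4379 0.1451 0.03  ]
 [0.4617 0.208  0.03  ]
 [0.5251 0.184  0.03  ]
 [0.5014 0.1209 0.03  ]] [0.0672 0.0677 0.0674 0.0679] [0.48153318 0.16450838 0.03      ]
```

To row units: -0.039 m is -7.8, -0.0143 m is -2.86.

Call:
send_path --steps '{"ticks":[[1, -2.86, -7.8, 0, 0], [1, -2.86, -7.8, 0, 0], [1, -2.86, -7.8, 0, 0], [1, 0, 0, 0, 0], [1, 0, 0, 0, 0]]}'

```text
clock: 1.87
ee_pos: [0.4818, 0.0404, 0.3757]
orientation: [3.141, 0.001, 2.735]
wrist_force: [0.4, 0.9, 0.5]
gripper_width: 1.003
gripper_force: 0.0
```

```bash
python3 - <<'E'
from bench import arm
from h import *
s=arm.state(); d=arm.snapshot("wrist"); d["st"]=s; np.save("w2.npy",d,allow_pickle=True)
a=np.load("w1.npy",allow_pickle=True).item(); c1,_=caddy(a,a["st"],np.array([(62,88),(733,62),(712,382),(82,408)])/4.444+[200,112])
g=proj(d,plane(a,c1,.03,a["st"]),s); c2,_=caddy(d,s,g); print(np.round(g,1).tolist(),np.round(c2,1).tolist())
X=[]
for i in range(4):
    p,v=rays(a,c1[i:i+1],a["st"]);q,w=rays(d,c2[i:i+1],s); x,e=tri((p,v[0]),(q,w[0])); X.append(x); print(np.round(x,4),np.round(e,4))
P=plane(d,c2,.03,s); print(np.round(P,4),np.round(np.linalg.norm(P-np.roll(P,-1,0),axis=1),4))
E
```

```text
[[320.2, 90.0], [470.2, 86.2], [458.0, 161.5], [317.1, 166.6]] [[319.4, 89.0], [471.0, 89.0], [458.6, 161.4], [317.6, 166.5]]
[0.426  0.1404 0.0289] [0.0006 0.0006]
[0.4877 0.2962 0.0306] [0.0016 0.0016]
[0.5652 0.2668 0.0316] [0.0001 0.0001]
[0.505  0.1096 0.0314] [0. 0.]
[[0.4253 0.1401 0.03  ]
 [0.4896 0.2967 0.03  ]
 [0.5662 0.2678 0.03  ]
 [0.5055 0.1097 0.03  ]] [0.1693 0.0819 0.1693 0.0858]
```

Call:
send_path --steps '{"ticks":[[1, -2.86, -7.8, 0, 0], [1, -2.86, -7.8, 0, 0], [1, -2.86, -7.8, 0, 0], [1, -2.86, -7.8, 0, 0], [1, -2.86, -7.8, 0, 0]]}'

```text
clock: 2.33
ee_pos: [0.4715, -0.1659, 0.3753]
orientation: [3.141, 0.001, 2.741]
wrist_force: [1.6, 0.1, 1.2]
gripper_width: 0.998
gripper_force: 0.0
```

Call:
send_path --steps '{"ticks":[[1, -2.86, -7.8, 0, 0], [1, -2.86, -7.8, 0, 0], [1, 0, 0, 0, 0], [1, 0, 0, 0, 0], [1, 0, 0, 0, 0]]}'

```text
clock: 2.75
ee_pos: [0.4673, -0.2479, 0.3746]
orientation: [3.141, -0.0, 2.739]
wrist_force: [-0.2, 0.6, -0.3]
gripper_width: 1.0
gripper_force: 0.0
```

```bash
python3 - <<'E'
from bench import arm
from h import *
s=arm.state(); d=arm.snapshot("wrist"); d["st"]=s; np.save("w3.npy",d,allow_pickle=True)
cv2.imwrite("pics/w3.png",cv2.resize(d["frame"][:,:,::-1],(800,600)))
print(s["ee_pos"],s["orientation"],s["q"],s["clock"])
E
```

```text
[ 0.46726093 -0.24793555  0.37459351] [ 3.14060166e+00 -4.87397178e-04  2.73864716e+00] [-6.37243601e-01  1.44379293e-02  1.80885035e+00  8.78460902e-04
  1.31900861e+00 -1.80531335e+00] 2.75
```

View pics/w3.png

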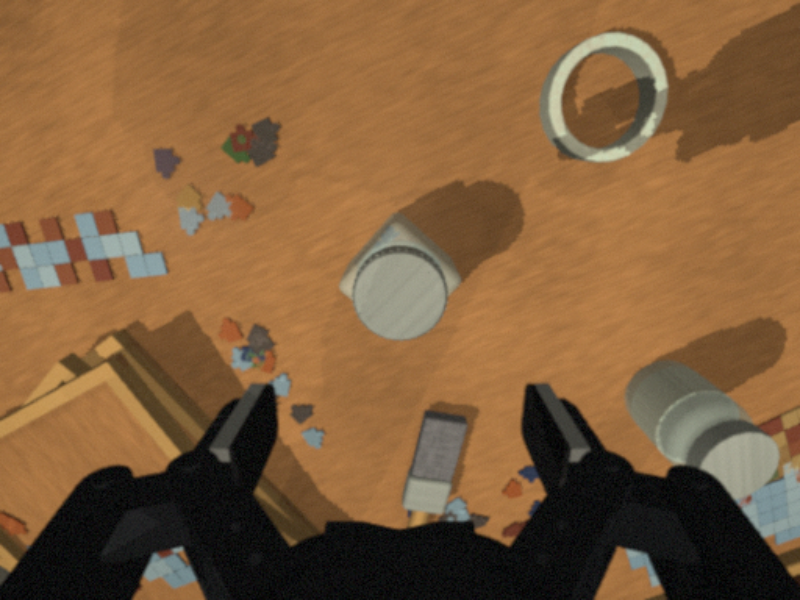

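Wrist view 3 shows the jar's lid as a disc at (400,292) with radius about 47. The glass body is turned about 45° in the image, with corners near (341,287), (398,213) and (461,283). The fingers' line along the image x axis is free of other objects.

```bash
python3 - <<'E'
from h import *
d=np.load("w3.npy",allow_pickle=True).item(); f=d["frame"]; st=d["st"]
c=f[125:225,205:310]; cv2.imwrite("pics/z3.png",cv2.resize(c[:,:,::-1],(630,600),interpolation=cv2.INTER_CUBIC))
h=cv2.cvtColor(cv2.GaussianBlur(f,(3,3),0),cv2.COLOR_RGB2HSV)
print([tuple(int(x) for x in h[187,k]) for k in range(210,305,4)]); print([tuple(int(x) for x in h[k,256]) for k in range(130,224,4)])
for z in (0,.005,.062,.088): print(z,np.round(proj(d,[[.465,-.249,z]],st),1))
E
```

```text
[(15, 151, 172), (15, 152, 169), (15, 127, 157), (21, 59, 178), (28, 34, 143), (30, 28, 162), (30, 29, 159), (28, 30, 155), (30, 29, 157), (30, 29, 157), (28, 30, 155), (30, 30, 155), (30, 27, 159), (28, 29, 159), (28, 30, 160), (28, 31, 156), (30, 29, 160), (30, 28, 162), (30, 27, 158), (23, 52, 128), (15, 137, 160), (15, 151, 165), (14, 150, 165), (15, 152, 166)]
[(15, 147, 167), (14, 145, 130), (18, 83, 104), (19, 75, 112), (22, 57, 142), (23, 44, 156), (29, 33, 154), (26, 41, 87), (28, 31, 130), (28, 29, 156), (30, 31, 157), (30, 29, 157), (28, 29, 157), (30, 30, 154), (28, 29, 157), (30, 30, 159), (30, 29, 158), (30, 31, 158), (30, 28, 154), (30, 29, 159), (30, 29, 159), (30, 28, 153), (15, 114, 154), (15, 154, 167)]
0 [[253.7 164.7]]
0.005 [[253.7 165.6]]
0.062 [[253.4 178.2]]
0.088 [[253.2 185.6]]
```

View pics/z3.png

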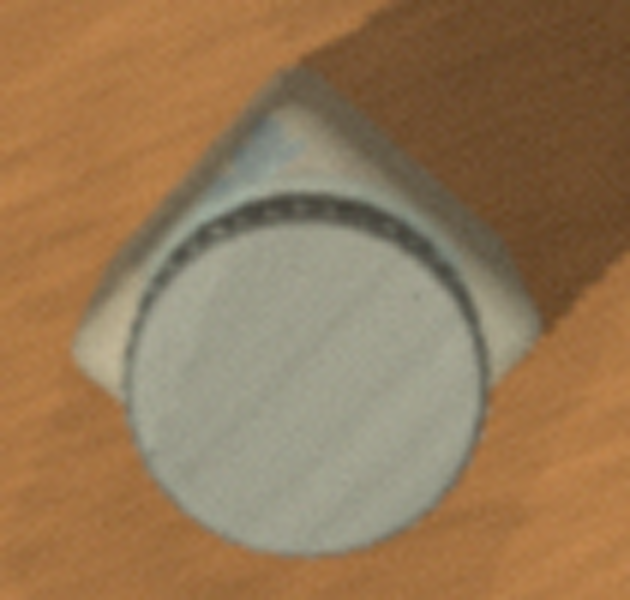

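The zoomed crop, at 6× with origin (205,125), shows the lid top as a disc centred at (307,390) with radius 178. The jar's shoulder corners are at (73,345) and (542,328). Its base edges run from (285,72) to (110,270) and from (320,75) to (500,240).

```bash
cat >> h.py <<'E'
def lid(d,guess,r):
    f=cv2.GaussianBlur(d["frame"],(3,3),0); h=cv2.cvtColor(f,cv2.COLOR_RGB2HSV)
    m=((h[...,1]<50)&(h[...,2]>140)).astype(np.uint8)
    g=np.zeros_like(m); cv2.circle(g,tuple(int(round(x)) for x in guess),int(r*1.12),1,-1)
    m=cv2.morphologyEx(m*g,cv2.MORPH_OPEN,cv2.getStructuringElement(cv2.MORPH_ELLIPSE,(int(r),int(r))))
    c=max(cv2.findContours(m,cv2.RETR_EXTERNAL,cv2.CHAIN_APPROX_NONE)[0],key=cv2.contourArea)
    return cv2.fitEllipse(c)
E
python3 - <<'E'
from h import *
d=np.load("w3.npy",allow_pickle=True).item(); st=d["st"]
o=np.array([205,125.]); px=lambda *a: np.array(a,float)/6+o-0.42
e=lid(d,(256.2,189.5),30); print(e)
P=plane(d,[e[0]],.088,st); print("lid",P)
C=plane(d,px((73,345),(542,328)),.060,st); v=C[1]-C[0]; print("shoulder",C,C.mean(0),np.linalg.norm(v),np.degrees(np.arctan2(v[1],v[0]))%90)
B=plane(d,px((285,72),(110,270),(320,75),(500,240)),.005,st)
for a,b in((0,1),(2,3)): v=B[b]-B[a]; print("edge",np.degrees(np.arctan2(v[1],v[0]))%90)
for z in(.005,.055):
  B=plane(d,px((285,72),(110,270),(320,75),(500,240)),z,st)
  for a,b in((0,1),(2,3)):
    v=B[b]-B[a]; n=np.array([v[1],-v[0]])/np.linalg.norm(v[:2]); print(z,"dist to centre",(P[0,:2]-B[a,:2])@n)
a=np.load("w2.npy",allow_pickle=True).item(); g=proj(a,P,a["st"]); print("lid in w2 at",g)
E
```

```text
((255.3970489501953, 189.50765991210938), (52.87593460083008, 56.59993362426758), 88.93848419189453)
lid [[ 0.46954565 -0.24864189  0.088     ]]
shoulder [[ 0.45407814 -0.28708042  0.06      ]
 [ 0.48405266 -0.20890226  0.06      ]] [ 0.4690654  -0.24799134  0.06      ] 0.08372751813003466 69.02252785818652
edge 25.012238065838943
edge 24.67653159501936
0.005 dist to centre -0.029787415679620413
0.005 dist to centre 0.03141026487856071
0.055 dist to centre -0.03375509796764562
0.055 dist to centre 0.03603527005263426
lid in w2 at [[ 18.62142301 272.66191851]]
```

To row units: -0.0023 m is -0.46, 0.035 m is 7.

Call:
send_path --steps '{"ticks":[[1, -0.46, 0, 7, 0], [1, 0, 0, 7, 0], [1, 0, 0, 0, 0], [1, 0, 0, 0, 0], [1, 0, 0, 0, 0]]}'

```text
clock: 3.22
ee_pos: [0.4694, -0.2496, 0.3063]
orientation: [-3.141, 0.001, 2.739]
wrist_force: [-0.4, 0.2, 1.2]
gripper_width: 1.001
gripper_force: 0.0
```

```bash
python3 - <<'E'
from bench import arm
from h import *
s=arm.state(); d=arm.snapshot("wrist"); d["st"]=s; np.save("w4.npy",d,allow_pickle=True)
a=np.load("w3.npy",allow_pickle=True).item(); ea=lid(a,(256.2,189.5),30)
X=plane(a,[ea[0]],.088,a["st"]); g=proj(d,X,s)[0]; r=276.9*.03/(s["ee_pos"][2]-.03-.088)
e=lid(d,g,r); print(g,r,e,s["ee_pos"],s["orientation"])
p,v=rays(a,[ea[0]],a["st"]);q,w=rays(d,[e[0]],s); print("tri",tri((p,v[0]),(q,w[0]))); print("plane",plane(d,[e[0]],.088,s))
f=d["frame"]; x,y=int(g[0]),int(g[1]); print(x-75,y-90)
cv2.imwrite("pics/z4.png",cv2.resize(f[y-90:y+60,x-75:x+75][:,:,::-1],(600,600),interpolation=cv2.INTER_CUBIC))
E
```

```text
[256.73861789 214.81213278] 44.117726131657065 ((255.6741943359375, 221.15834045410156), (52.85016632080078, 74.67513275146484), 95.0494613647461) [ 0.46935822 -0.24960084  0.30629166] [-3.14143969e+00  1.26474897e-03  2.73881062e+00]
tri (array([ 0.45771586, -0.24403354,  0.12630704]), [np.float64(0.00039185020858676587), np.float64(0.0003918502085868386)])
plane [[ 0.47396352 -0.25138029  0.088     ]]
181 124
```

View pics/z4.png

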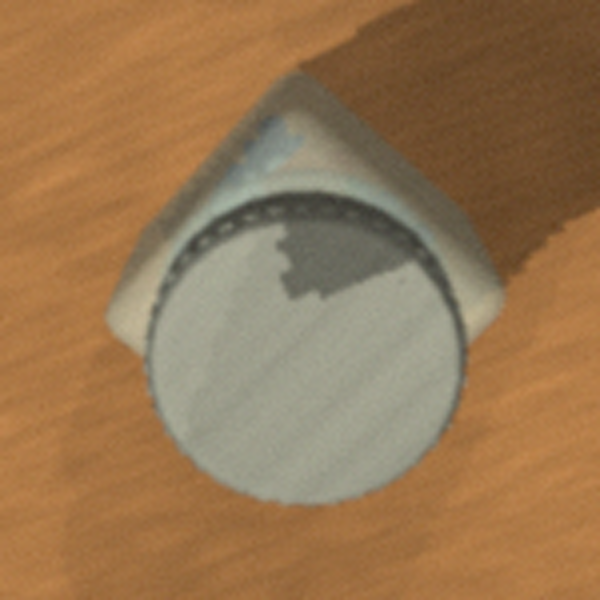

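Crop 4 (4×, origin (181,124)) shows the gripper's shadow on the lid, which broke the colour mask. The lid disc itself spans x 150 to 464 and y 218 to 503. The shoulder corners are at (106,318) and (504,297).

```bash
python3 - <<'E'
from h import *
d=np.load("w4.npy",allow_pickle=True).item(); s=d["st"]
px=lambda *a: np.array(a,float)/4+[181,124]-.375
a=np.load("w3.npy",allow_pickle=True).item(); ea=lid(a,(256.2,189.5),30)
f=cv2.GaussianBlur(d["frame"],(3,3),0); h=cv2.cvtColor(f,cv2.COLOR_RGB2HSV)
m=(h[...,1]<60).astype(np.uint8); g=np.zeros_like(m); cv2.circle(g,(257,214),46,1,-1)
c=max(cv2.findContours(m*g,cv2.RETR_EXTERNAL,cv2.CHAIN_APPROX_NONE)[0],key=cv2.contourArea).reshape(-1,2)
c=c[c[:,1]>222]; e=cv2.fitEllipse(c); print(e)   # free lower rim arc
for lab,cc in(("arc",e[0]),("extents",px((307,361))[0])):
    p,v=rays(a,[ea[0]],a["st"]);q,w=rays(d,[cc],s); print(lab,"tri",tri((p,v[0]),(q,w[0]))[0],"plane",plane(d,[cc],.088,s))
C=plane(d,px((106,318),(504,297)),.060,s); v=C[1]-C[0]; print(C.mean(0),np.linalg.norm(v),np.degrees(np.arctan2(v[1],v[0]))%90-45)
B=plane(d,px((280,78),(150,232),(320,80),(465,215)),.005,s)
for i,j in((0,1),(2,3)): v=B[j]-B[i]; print("edge",np.degrees(np.arctan2(v[1],v[0]))%90)
E
```

```text
((257.0601806640625, 212.32656860351562), (72.98453521728516, 78.25640106201172), 85.91092681884766)
arc tri [ 0.47583933 -0.25113311  0.06754059] plane [[ 0.46780787 -0.24764619  0.088     ]]
extents tri [ 0.47174766 -0.24929963  0.08105083] plane [[ 0.46903808 -0.24791669  0.088     ]]
[ 0.46895442 -0.24829679  0.06      ] 0.08306143638730361 25.1166868450278
edge 26.463154873555446
edge 24.140379674463468
```

Call:
send_path --steps '{"ticks":[[1, 0.2, 0.26, 6, 0], [1, 0, 0, 5, 0], [1, 0, 0, 2.8, 0], [1, 0, 0, 0, 0], [1, 0, 0, 0, 0]]}'

```text
clock: 3.68
ee_pos: [0.4687, -0.2492, 0.2372]
orientation: [-3.141, 0.001, 2.737]
wrist_force: [0.8, -0.2, 0.7]
gripper_width: 1.0
gripper_force: 0.0
```

Call:
send_path --steps '{"ticks":[[0, 0, 0, 0, 0], [0, 0, 0, 0, 0], [0, 0, 0, 0, 0], [0, 0, 0, 0, 0], [0, 0, 0, 0, 0]]}'

```text
clock: 4.1
ee_pos: [0.4693, -0.2495, 0.2385]
orientation: [-3.141, 0.004, 2.737]
wrist_force: [-0.6, 3.2, 7.6]
gripper_width: 0.681
gripper_force: 63.6
```

Call:
send_path --steps '{"ticks":[[0, 0, 0, 0, 0], [0, 0, 0, 0, 0], [0, 0, 0, 0, 0]]}'

```text
clock: 4.35
ee_pos: [0.4693, -0.2495, 0.2385]
orientation: [-3.141, 0.004, 2.737]
wrist_force: [2.0, 1.6, 7.6]
gripper_width: 0.68
gripper_force: 63.6
```

Call:
send_path --steps '{"ticks":[[0, 0, 0, -2, 0], [0, 0, 0, -4, 0], [0, 0, 0, -5, 0], [0, 0, 0, -5, 0], [0, 0, 0, -2, 0]]}'

```text
clock: 4.77
ee_pos: [0.4688, -0.2495, 0.3301]
orientation: [-3.14, 0.005, 2.737]
wrist_force: [0.1, -1.2, -2.6]
gripper_width: 0.681
gripper_force: 65.6
```

Call:
send_path --steps '{"ticks":[[0, 0, 0, 0, 0], [0, 0, 0, 0, 0]]}'

```text
clock: 4.93
ee_pos: [0.468, -0.249, 0.3259]
orientation: [-3.141, 0.001, 2.737]
wrist_force: [0.5, -0.2, -4.4]
gripper_width: 0.681
gripper_force: 65.5
```

```bash
python3 - <<'E'
from bench import arm
from h import *
s=arm.state(); d=arm.snapshot("wrist"); d["st"]=s; np.save("w5.npy",d,allow_pickle=True)
print(s["ee_pos"],s["orientation"],s["q"])
t=np.array([.4815,.1645]); dyaw=np.radians(69.2-24.9-90); n=off(s,[*t,s["ee_pos"][2]]); print("tool shift",n,"tool turn",-dyaw, s["orientation"][2]+dyaw)
E
```

```text
[ 0.46798619 -0.24895788  0.32587484] [-3.14129455e+00  9.12432001e-04  2.73677393e+00] [-6.37703054e-01  6.51543796e-02  1.85246957e+00 -8.45467306e-05
  1.22301210e+00 -1.80365175e+00]
tool shift [ 1.50419664e-01  3.85362041e-01 -2.52127256e-04] tool turn 0.7976154681614085 1.9391584650567142
```

To row units: 0.035 m is 7, 0.0137 m is 2.74.

Call:
send_path --steps '{"ticks":[[0, 1.4, 3.6, 0, 0], [0, 2.74, 7, 0, 0], [0, 2.74, 7, 0, 0], [0, 2.74, 7, 0, 0], [0, 2.74, 7, 0, 0]]}'

```text
clock: 5.4
ee_pos: [0.4723, -0.0777, 0.3233]
orientation: [-3.141, -0.004, 2.736]
wrist_force: [0.9, -0.3, -2.8]
gripper_width: 0.685
gripper_force: 65.7
```

Call:
send_path --steps '{"ticks":[[0, 2.74, 7, 0, 0], [0, 2.74, 7, 0, 0], [0, 2.74, 7, 0, 0], [0, 2.74, 7, 0, 0], [0, 2.74, 7, 0, 0]]}'

```text
clock: 5.82
ee_pos: [0.4783, 0.1102, 0.3235]
orientation: [-3.14, -0.003, 2.737]
wrist_force: [1.8, -0.1, -3.3]
gripper_width: 0.679
gripper_force: 65.8
```

Call:
send_path --steps '{"ticks":[[0, 2.74, 7, 0, 0], [0, 1.24, 3.36, 0, 0], [0, 0, 0, 0, 0.1], [0, 0, 0, 0, 0.1], [0, 0, 0, 0, 0.1]]}'

```text
clock: 6.23
ee_pos: [0.4805, 0.1645, 0.3231]
orientation: [-3.138, -0.003, 2.433]
wrist_force: [0.8, -0.1, -3.0]
gripper_width: 0.68
gripper_force: 66.0
```

Call:
send_path --steps '{"ticks":[[0, 0, 0, 0, 0.1], [0, 0, 0, 0, 0.1], [0, 0, 0, 0, 0.1], [0, 0, 0, 0, 0.1], [0, 0, 0, 0, 0.098]]}'

```text
clock: 6.65
ee_pos: [0.4807, 0.1637, 0.3231]
orientation: [-3.137, -0.001, 1.934]
wrist_force: [-0.0, -0.3, -3.1]
gripper_width: 0.679
gripper_force: 66.0
```

Call:
send_path --steps '{"ticks":[[0, 0, 0, 0, 0], [0, 0, 0, 0, 0], [0, 0, 0, 0, 0]]}'

```text
clock: 6.9
ee_pos: [0.4811, 0.1638, 0.3244]
orientation: [-3.139, -0.0, 1.942]
wrist_force: [-0.4, -0.1, -3.8]
gripper_width: 0.681
gripper_force: 66.0
```

```bash
python3 - <<'E'
from bench import arm
from h import *
s=arm.state(); d=arm.snapshot("wrist"); d["st"]=s; np.save("w6.npy",d,allow_pickle=True)
print(s["ee_pos"],s["orientation"],s["q"],off(s,[.4815,.1645,s["ee_pos"][2]]))
f=d["frame"]
# predicted inner pocket rim corners
c,y=np.array([.4815,.1645]),np.radians(69.2); ey=np.array([np.cos(y),np.sin(y)]); ex=np.array([ey[1],-ey[0]])
Q=[[*(c+.034*(a*ex+b*ey)),.03] for a,b in((-1,-1),(-1,1),(1,1),(1,-1))]; print(np.round((proj(d,Q,s))*1.5625,1))
cv2.imwrite("pics/w6.png",cv2.resize(f[:,:,::-1],(800,600)))
E
```

```text
[0.48114875 0.16379159 0.32444232] [-3.13936510e+00 -4.29151033e-04  1.94158946e+00] [ 1.72851169e-01  1.53383458e-02  1.90683079e+00 -1.83915571e-05
  1.22169196e+00 -1.97936128e-01] [ 5.32990827e-04  5.84077353e-04 -1.07233160e-06]
[[325.9 291.8]
 [396.6 212.2]
 [476.  284.4]
 [404.3 356. ]]
```

View pics/w6.png

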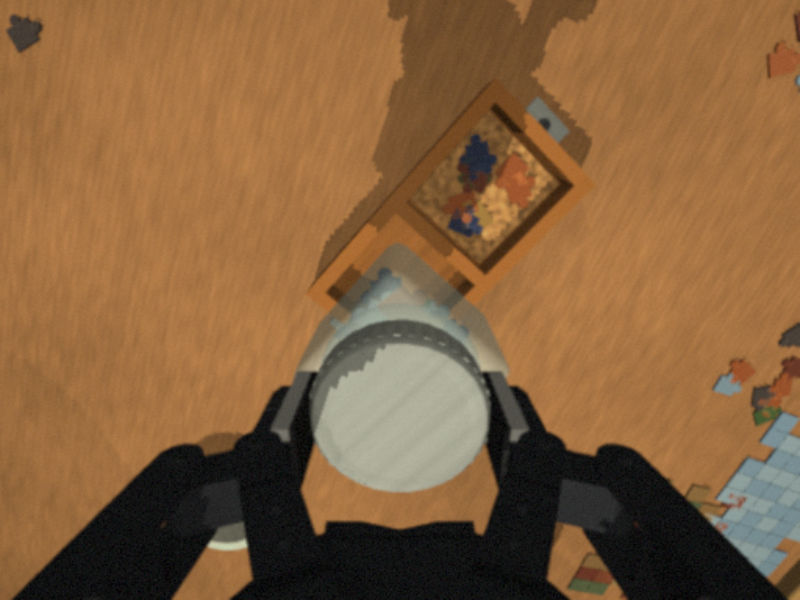

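Wrist view 6 shows the jar hanging square in the fingers above the pocket. The pocket's left corner is near (328,290), close to the predicted (326,292). I need the held jar's exact offset and yaw, so I'll zoom once more.

```bash
python3 - <<'E'
from h import *
d=np.load("w6.npy",allow_pickle=True).item(); f=d["frame"]
g=cv2.createCLAHE(3,(4,4)); l=cv2.cvtColor(f[130:270,180:340][:,:,::-1].copy(),cv2.COLOR_BGR2LAB); l[...,0]=g.apply(l[...,0])
cv2.imwrite("pics/z6.png",cv2.resize(cv2.cvtColor(l,cv2.COLOR_LAB2BGR),(800,600) if 0 else (640,560),interpolation=cv2.INTER_CUBIC))
E
```

```text
(no output)
```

View pics/z6.png

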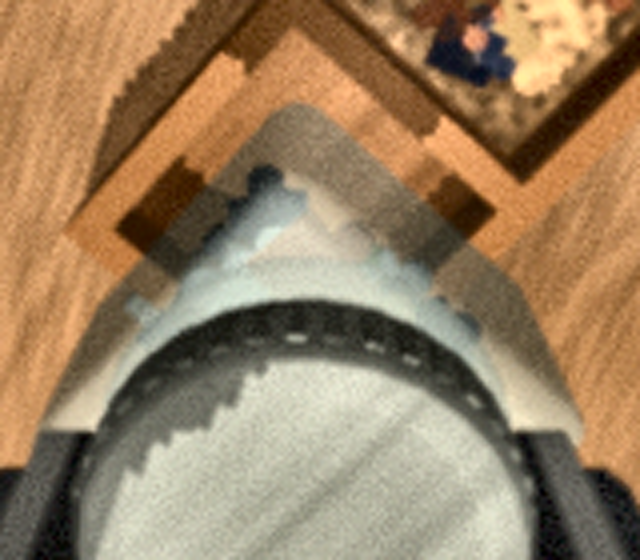

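The crop, at 4× with origin (180,130), shows the held jar's base silhouette. Its left edge runs from (275,110) to (110,285) and its right edge from (330,112) to (500,265). The pocket's left inner rim corner is at (118,226).

```bash
python3 - <<'E'
from h import *
d=np.load("w6.npy",allow_pickle=True).item(); s=d["st"]
px=lambda *a: np.array(a,float)/4+[180,130]-.375
z=s["ee_pos"][2]-.2385+.004
B=plane(d,px((275,110),(110,285),(330,112),(500,265)),z,s); L=[]
for i,j in((0,1),(2,3)):
    v=(B[j]-B[i])[:2]; print("edge",np.degrees(np.arctan2(v[1],v[0]))%90)
    n=np.array([v[1],-v[0]])/np.linalg.norm(v); c=s["ee_pos"][:2]; e=(c-B[i,:2])@n; L.append((n*np.sign(e),B[i,:2])); print("dist TCP axis to side",abs(e))
c=np.linalg.solve([n for n,b in L],[n@b+.032 for n,b in L]); print("jar centre from base edges",c,"tool off",off(s,[*c,z])[:2])
zs=s["ee_pos"][2]-.2385+.060
C=plane(d,px((45,425),(582,430)),zs,s); v=C[1]-C[0]; print("shoulder",C.mean(0),np.linalg.norm(v),np.degrees(np.arctan2(v[1],v[0]))%90-45+90)
print("pocket corner seen",plane(d,px((118,226)),.03,s), "caddy outer", plane(d,px((65,230)),.03,s))
E
```

```text
edge 68.00786657564554
dist TCP axis to side 0.031756809755638875
edge 69.05660739569088
dist TCP axis to side 0.03293828009405989
jar centre from base edges [0.48172733 0.1645748 ] tool off [0.00041969 0.00134543]
shoulder [0.4810897  0.16793632 0.14594232] 0.08056884769573651 65.67535020205268
pocket corner seen [[0.43798432 0.14560676 0.03      ]] caddy outer [[0.42586614 0.13976908 0.03      ]]
```

Careful with the scale: shifts go in units of 5 mm. That gives: 0.02 m is 4, 0.015 m is 3.

Call:
send_path --steps '{"ticks":[[0, 0, 0, 3, 0], [0, 0, 0, 4, 0], [0, 0, 0, 3, 0], [0, 0, 0, 0, 0], [0, 0, 0, 0, 0]]}'

```text
clock: 7.37
ee_pos: [0.481, 0.1638, 0.2748]
orientation: [-3.139, -0.001, 1.94]
wrist_force: [-0.1, 0.2, -3.2]
gripper_width: 0.682
gripper_force: 66.0
```

Call:
send_path --steps '{"ticks":[[0, 0, 0, 1.2, 0], [0, 0, 0, 1, 0], [0, 0, 0, 1, 0], [0, 0, 0, 0, 0]]}'

```text
clock: 7.7
ee_pos: [0.4822, 0.1646, 0.2621]
orientation: [3.14, -0.001, 1.939]
wrist_force: [-7.2, 1.6, 13.1]
gripper_width: 0.681
gripper_force: 67.8
```

To row units: -0.0014 m is -0.28, 0.0013 m is 0.26.

Call:
send_path --steps '{"ticks":[[0, 0, 0, -0.4, 0], [0, 0.26, -0.28, 0, 0], [0, 0, 0, 0.4, 0], [0, 0, 0, 0.6, 0], [0, 0, 0, 0, 0]]}'

```text
clock: 8.12
ee_pos: [0.4793, 0.1644, 0.2555]
orientation: [-3.14, -0.0, 1.939]
wrist_force: [-0.4, -1.0, -4.1]
gripper_width: 0.683
gripper_force: 66.1
```

```bash
python3 - <<'E'
from bench import arm
s=arm.state(); print(s["wrist_force"],s["ft_torque"],s["ee_pos"])
E
```

```text
[-0.35886353 -1.04980897 -4.08640481] [0.02297982 0.02190923 0.05356715] [0.47927327 0.16444429 0.25553854]
```

Call:
send_path --steps '{"ticks":[[0, 0, 0, 0.8, 0], [0, 0, 0, 0.6, 0], [0, 0, 0, 0.4, 0], [0, 0, 0, 0, 0], [0, 0, 0, 0, 0]]}'

```text
clock: 8.53
ee_pos: [0.4797, 0.1646, 0.2474]
orientation: [-3.141, -0.0, 1.939]
wrist_force: [-0.4, -0.0, -3.7]
gripper_width: 0.68
gripper_force: 66.1
```

Call:
send_path --steps '{"ticks":[[0, 0, 0, 0.4, 0], [0, 0, 0, 0.2, 0], [0, 0, 0, 0, 0]]}'

```text
clock: 8.78
ee_pos: [0.4799, 0.1646, 0.2447]
orientation: [3.141, 0.0, 1.939]
wrist_force: [-0.1, 0.5, -3.1]
gripper_width: 0.68
gripper_force: 66.1
```

To row units: 0.001 m is 0.2.

Call:
send_path --steps '{"ticks":[[0, 0, 0, 0.2, 0], [0, 0, 0, 0.2, 0], [0, 0, 0, 0, 0], [0, 0, 0, 0, 0]]}'

```text
clock: 9.12
ee_pos: [0.4803, 0.1647, 0.2444]
orientation: [3.141, 0.0, 1.939]
wrist_force: [-2.8, -0.5, 8.9]
gripper_width: 0.679
gripper_force: 67.5
```

Call:
send_path --steps '{"ticks":[[0, 0, 0, 0, 0], [0, 0, 0, 0, 0], [0, 0, 0, 0, 0]]}'

```text
clock: 9.37
ee_pos: [0.4802, 0.1647, 0.2444]
orientation: [3.141, 0.0, 1.939]
wrist_force: [-2.2, -1.1, 9.8]
gripper_width: 0.68
gripper_force: 67.5
```

Call:
send_path --steps '{"ticks":[[0, 0, 0, 0, -0.08], [0, 0, 0, 0, -0.08], [0, 0, 0, 0, -0.08]]}'

```text
clock: 9.62
ee_pos: [0.4804, 0.1643, 0.2445]
orientation: [3.141, 0.001, 2.18]
wrist_force: [-1.2, 1.1, 7.2]
gripper_width: 0.678
gripper_force: 67.3
```

```bash
python3 - <<'E'
from bench import arm
s=arm.state(); print(s["wrist_force"],s["ft_torque"],s["orientation"],s["q"][5])
E
```

```text
[-1.15782723  1.10620961  7.24155755] [ 0.03917202  0.0272927  -0.77822696] [3.14067812e+00 7.91860870e-04 2.18036948e+00] -0.43516437947654263
```

Call:
send_path --steps '{"ticks":[[0, 0, 0, 0, -0.1], [0, 0, 0, 0, -0.1], [0, 0, 0, 0, -0.1], [0, 0, 0, 0, -0.1]]}'

```text
clock: 9.95
ee_pos: [0.4804, 0.1646, 0.2444]
orientation: [3.141, 0.001, 2.583]
wrist_force: [-4.1, 0.3, 8.7]
gripper_width: 0.682
gripper_force: 67.5
```

```bash
python3 - <<'E'
from bench import arm
s=arm.state(); print(s["ft_torque"])
E
```

```text
[-0.38473599  0.78627877 -0.25609172]
```

Call:
send_path --steps '{"ticks":[[0, 0, 0, 0, -0.1], [0, 0, 0, 0, -0.1], [0, 0, 0, 0, -0.1], [0, 0, 0, 0, -0.1], [0, 0, 0, 0, 0]]}'

```text
clock: 10.37
ee_pos: [0.4805, 0.1647, 0.2444]
orientation: [3.141, 0.002, 2.984]
wrist_force: [-1.5, -0.6, 6.7]
gripper_width: 0.681
gripper_force: 67.2
```

```bash
python3 - <<'E'
from bench import arm
from h import *
s=arm.state(); print(s["ft_torque"]); d=arm.snapshot("wrist"); d["st"]=s; np.save("w7.npy",d,allow_pickle=True)
E
```

```text
[-0.27781173  0.28300284 -0.04435691]
```

Call:
send_path --steps '{"ticks":[[0, 0, 0, 0, -0.1], [0, 0, 0, 0, -0.1], [0, 0, 0, 0, -0.1], [0, 0, 0, 0, -0.05], [0, 0, 0, 0, 0]]}'

```text
clock: 10.83
ee_pos: [0.4805, 0.1647, 0.2444]
orientation: [-3.141, 0.002, -2.951]
wrist_force: [-1.9, 0.5, 6.8]
gripper_width: 0.676
gripper_force: 67.3
```

```bash
python3 - <<'E'
from bench import arm
from h import *
s=arm.state(); print(s["ft_torque"],s["orientation"]); d=arm.snapshot("wrist"); d["st"]=s; np.save("w8.npy",d,allow_pickle=True)
a=np.load("w6.npy",allow_pickle=True).item()
ims=[cv2.resize(cv2.createCLAHE(3,(2,2)).apply(cv2.cvtColor(x["frame"],cv2.COLOR_RGB2GRAY)[205:320,190:322]),None,fx=3,fy=3,interpolation=cv2.INTER_CUBIC) for x in (a,d)]
cv2.imwrite("pics/z8.png",np.hstack(ims))
E
```

```text
[-0.18184617  0.25480622  0.00623348] [-3.14146214e+00  2.19590574e-03 -2.95143926e+00]
```

View pics/z8.png

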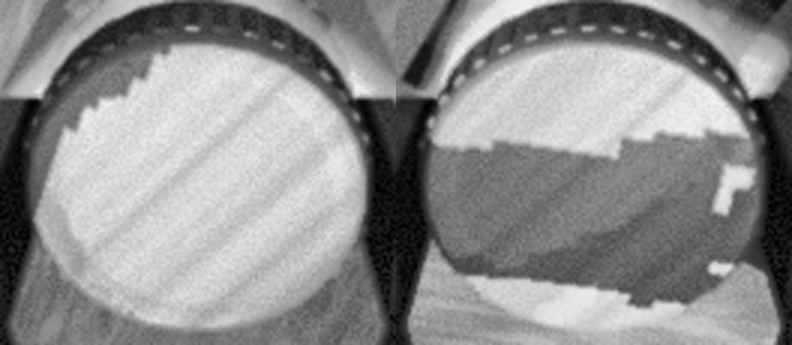

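The two lid crops, before and after the turn, show the brushed stripes and the knurl marks in the same place relative to the fingers, for example (195,28) against (590,28). The lid did not slip, so it has turned about 80° with the tool. The torque has also fallen to zero, so I'll lift it straight up.

To row units: -0.003 m is -0.6.

Call:
send_path --steps '{"ticks":[[0, 0, 0, -0.6, 0], [0, 0, 0, -0.6, 0], [0, 0, 0, 0, 0]]}'

```text
clock: 11.13
ee_pos: [0.4802, 0.1647, 0.2496]
orientation: [-3.142, 0.002, -2.954]
wrist_force: [-0.1, 0.1, -1.0]
gripper_width: 0.683
gripper_force: 66.4
```

Call:
send_path --steps '{"ticks":[[0, 0, 0, -1, 0], [0, 0, 0, -1, 0], [0, 0, 0, -1, 0], [0, 0, 0, 0, 0]]}'

```text
clock: 11.47
ee_pos: [0.4804, 0.1647, 0.2652]
orientation: [-3.142, 0.002, -2.954]
wrist_force: [0.5, 0.5, -0.0]
gripper_width: 0.683
gripper_force: 66.4
```

To row units: -0.004 m is -0.8.

Call:
send_path --steps '{"ticks":[[0, 0, 0, -0.8, 0], [0, 0, 0, -0.8, 0], [0, 0, 0, 0, 0], [0, 0, 0, 0, 0], [0, 0, 0, 0, 0]]}'

```text
clock: 11.88
ee_pos: [0.4797, 0.1646, 0.2716]
orientation: [-3.142, -0.0, -2.954]
wrist_force: [0.8, 0.1, 0.6]
gripper_width: 0.682
gripper_force: 66.4
```

```bash
python3 - <<'E'
from bench import arm
from h import *
s=arm.state(); print(s["wrist_force"],np.abs(s["dq"]).max())
ims=[]
for n in("scene","side"):
    d=arm.snapshot(n); p=proj(d,[.48,.164,.08]).astype(int)[0]; ims.append(cv2.resize(d["frame"][p[1]-50:p[1]+50,p[0]-50:p[0]+50][:,:,::-1],(400,400),interpolation=cv2.INTER_CUBIC))
cv2.imwrite("pics/z9.png",np.hstack(ims))
E
```

```text
[0.82495831 0.12336031 0.5616734 ] 0.0042891020592910455
```

View pics/z9.png

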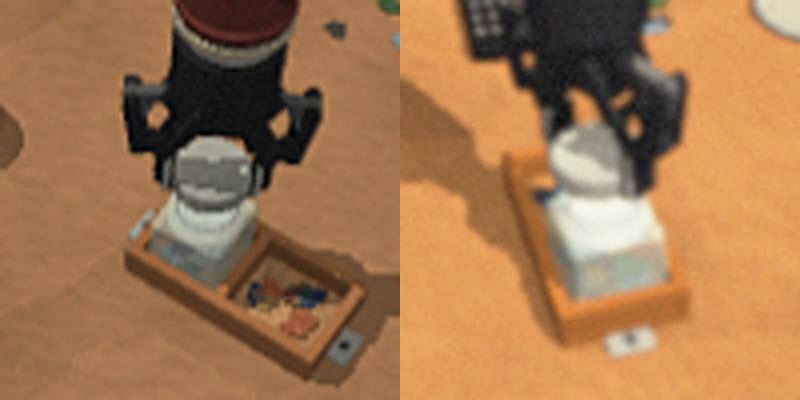

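Both crops show the jar standing square in the pocket, at about (205,245) on the left and (610,260) on the right. The lid is held level in the fingers just above the mouth, at about (215,175) on the left and (590,160) on the right.

```bash
python3 -c "
from bench import arm
print(arm.hand_in())"
```

```text
the job is handed in; nothing more can be done
None
```

The jar is standing down in the caddy's pocket and its lid, unscrewed about 80°, is held level about 17 mm above the rim; the job is handed in, but no verdict was returned.

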